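Turn the odd biscuit dark side up

ROBOT

A 7-joint arm with a two-finger parallel gripper is mounted at the origin on the work surface. World frame = base frame: x ahead of the robot, y to its left, z up, the work surface at z = 0. Lengths are in m, angles in rad, forces in N, time in s.
With the tool pointing down it reaches from about 0.4 to 0.9 m from the base axis. Payload 5.5 kg.
Tool frame: the origin (TCP) lies midway between the tips of the shut fingers; the grasp point (between the pads) lies 19 mm behind it (manip.grip_depth is the distance from the TCP to the grasp point, in m); z points along the fingers, y is the line along which they close (so a half turn about z gives the same grasp; the last joint's range is limited). The gripper opens to 92 mm and grips with 3 to 60 N. Pads are 19 mm wide; open, the fingers measure 130 mm over their backs; the gripper's body (75 mm by 190 mm) begins 47 mm behind the grasp point.
Start: joints at [-1.032, 0.501, -0.427, 1.55, 0.221, 1.138, -0.21], TCP at [0.177, 0.625, 0.227] pointing down, gripper open.
Joint ranges: [-2.88, 2.88], [-0.31, 2.03], [-1.54, 1.56], [0.2, 2.42], [-1.41, 4.55], [0.19, 2.02], [-2.57, 2.57]. Speed limits (rad/s): [2.57, 2.57, 3.14, 3.14, 3.14, 3.14, 3.14].

INTERFACE

Orientations are given as a unit quaternion [x, y, z, w].
In Python, from bench import manip, effector, viewer gives the robot as it stands. Calls block until the motion is done:
- manip.move_pose(position, orientation): joint-space move of the TCP to a pose.
- manip.servo_line(position, ori=None, vel=0.15): straight line of the TCP; ori=None keeps the orientation; vel is the mean speed in m/s.
- manip.movej(angles): joint-space move.
- effector.open_jaws() and effector.close(f_grip=None): open the fingers fully, or close them until they stop; f_grip is the grip in N (None keeps the last).
- manip.sleep(seconds).
- manip.solve_ik(position, orientation): joint angles nearest the present ones, or None.
- viewer.get_image(name): name is "side" or "top" or "wrist"; returns the picture (420x560x3 uint8, red, green, blue); there is no depth.
- viewer.get_calibration(name): a dict with "vfov" (degrees; the focal length in pixels is half the picture's height over the tangent of half this angle, whatever the lens; pixels are square), "cx", "cy" (the principal point, pixels), "dist_coeffs" ([k1, k2, p1, p2, k3] as OpenCV has them; the pictures are not rectified), "eye" and "attitude" of the camera in the world. Camera axes: x right, y down, z forward; pixel columns grow to the right and rows downward; lengths in m; the calibration is good to about 2 mm. A picture is of the moment at which its call begins: read the wrist's pose just before it. get_calibration takes no time and is no camera call; for the wrist camera it gives the pose at the moment of the call.
A pose or a line that the arm cannot do raises manip.PlanningError and nothing moves.
- manip.hand_in(): hands the job in; it is judged then, once.
Readings, each from a call of its own:
- manip.current_clock(): time.
- manip.current_q(): joint angles.
- manip.current_joint_velocities(): joint speeds.
- manip.current_tau(): joint torques, N m.
- manip.current_tool_pos(): TCP position.
- manip.current_tcp_rot(): TCP orientation.
- manip.current_force(): force on the tool from outside, world axes, zero at the start.
- manip.current_wrist_torque(): the same for the moment, N m.
- manip.current_finger_gap(): finger opening in m.
- manip.current_gripper_force(): force on a finger pad.
Only numpy, scipy, OpenCV 4.12 (cv2) and the standard library are available. Lean on these libraries where they do the work, as an engineer would, in place of code of your own. Each camera call takes 0.05 s, during which the arm holds its last target. There are 200 camera calls.

TASK

Three two-sided chocolate biscuits lie on the serving slab and one of them shows its white side. Take the spatula by its handle, use its blade to turn that biscuit over low on the slab (no tossing, no fingers on it) so that it lies flat on the slab dark side up, and leave the other two where they are. Then stand the spatula back down level on the counter, touching no biscuit, and let go.

Things in the scene. Friction and masses are not known exactly. Their poses are not given: they have to be found in the camera images.
- white_up_biscuit: Biscuit to turn, the only one white side up; 65 g. Tan wafer 84 mm across, 5 thick, with a chocolate disc 60 across, 6 thick on each side (white above, dark below; 17 mm in all), so the rim overhangs 12 mm with a 6 mm gap under it for the blade. Origin at its middle, 8.5 mm above the slab; z out of the white face. Lifted by one rim it pivots on the opposite rim; past upright it falls over.
- dark_up_biscuit_1: Same kind of biscuit, already dark side up: leave it. Origin at its middle, z up. The three lie in a row, about 115 mm apart in any order, on a fixed flat grey-green slab, 260 x 360 mm, 12 mm high. The row runs along its long side, middles about 55 mm from the edge nearest the robot; beyond the row the slab is empty for about 150 mm.
- dark_up_biscuit_2: Same kind of biscuit, already dark side up: leave it. Origin at its middle, z up out of the dark face.
- spatula: Steel spatula, wooden handle, 140 g, stands level on blade and rear wire foot on the counter, right of the slab (-y). Origin at counter level below the handle's middle; x to the blade, z up. Handle 70 mm long (x), 18 wide (y), 26 high, centre 45 mm up: grip across y from above. Blade 2 mm thick, 56 wide, underside at origin height, from x = 55 to its front edge at 110 mm. Foot: x = -39, 21 to each side.
There are look-alikes about, which are no part of the job. What is shaped like the dark_up_biscuit_2 but purple is not meant.

How it is judged:
On the way, in this order (a step that is already met when the one before it is completed fails the run):
1. the spatula is lifted in the gripper (contact force between the fingers and spatula above 1 N and height (world z) of spatula above 0.008 m), for 0.1 s.
2. the held spatula tips the white-side-up biscuit up by more than 30 degrees (contact force between the fingers and spatula above 1 N and contact force between spatula and white_up_biscuit above 0.02 N and angle between white_up_biscuit's own z axis and vertical above 0.52 rad), for 0.04 s.
At the end, for the whole second after the job is handed in: The turned biscuit lies still on the slab, dark side up, flat within 10 degrees (middle 16.5 to 24.5 mm above the counter); the other two lie flat, dark up, within 20 mm of their start; the spatula stands still, level within 10 degrees, within 8 mm of counter height, off the biscuits, released (angle between white_up_biscuit's own z axis and vertical above 2.967 rad and height (world z) of white_up_biscuit between 0.0165 and 0.0245 m and linear speed of each of white_up_biscuit, spatula below 0.02 m/s and angle between each of dark_up_biscuit_1, dark_up_biscuit_2, spatula's own z axis and vertical below 0.175 rad and distance of each of dark_up_biscuit_1, dark_up_biscuit_2 from where it was at the start of the episode below 0.02 m and height (world z) of spatula between -0.008 and 0.008 m and contact force between spatula and white_up_biscuit below 0.02 N and contact force between spatula and dark_up_biscuit_1 below 0.02 N and contact force between spatula and dark_up_biscuit_2 below 0.02 N and contact force between the fingers and spatula below 0.05 N); the robot touches nothing.
It fails at once if another biscuit is moved by more than 20 mm (distance of any of dark_up_biscuit_1, dark_up_biscuit_2 from where it was at the start of the episode above 0.02 m).
It fails at once if the biscuit to be turned is tossed or carried high (its middle more than 150 mm above the counter) (height (world z) of white_up_biscuit above 0.15 m).
It fails at once if the fingers or the arm touch the biscuit to be turned (contact force between any of the fingers, the arm and white_up_biscuit above 0.3 N).
It also fails if it takes over 48 s, if anything falls off the work surface, if the arm or the gripper's body presses on something with over 40 N, if the wrist force passes 120 N, or if a joint passes its speed limit or range.

## Working session

There is one attempt and no reset: what is moved stays moved. The work goes in short steps, each a Python script; the robot and the scene stay as the last script left them, time stands still between calls to the robot, and variables do not carry over. Pictures are saved under pics/ and viewed, at most 13 in all, crops included, and the job is handed in when it is done.

```bash
ls; mkdir -p pics
python3 - <<'E'
from bench import manip, effector, viewer
import cv2,numpy as np
ims=[viewer.get_image(n) for n in("side","top")]
for n,i in zip(("side","top"),ims):
    cv2.imwrite(f"pics/{n}0.png",i[...,::-1]); print(viewer.get_calibration(n))
print(manip.current_tcp_rot(),manip.current_clock(),manip.current_tool_pos())
print(manip.grip_depth)
E
```

```text
pics
{'vfov': 43.23679118160598, 'cx': 281.1944634903704, 'cy': 217.93503122055768, 'dist_coeffs': array([0.01027923, 0.        , 0.        , 0.        , 0.        ]), 'eye': array([ 0.09427277, -0.89877097,  0.75173628]), 'attitude': array([ 0.86444184, -0.19948473,  0.09685596, -0.45118185])}
{'vfov': 55.751314335255, 'cx': 279.16237356499033, 'cy': 212.87387321767832, 'dist_coeffs': array([-0.10603436,  0.        ,  0.        ,  0.        ,  0.        ]), 'eye': array([0.46908671, 0.03045701, 0.95779467]), 'attitude': array([ 0.7160145 , -0.69686923,  0.01849824, -0.03680134])}
[ 1.37424340e-01  9.90511890e-01 -8.51250164e-04 -1.46122686e-04] 0.1 [0.17685894 0.62483816 0.22579402]
0.0188
```

View pics/top0.png

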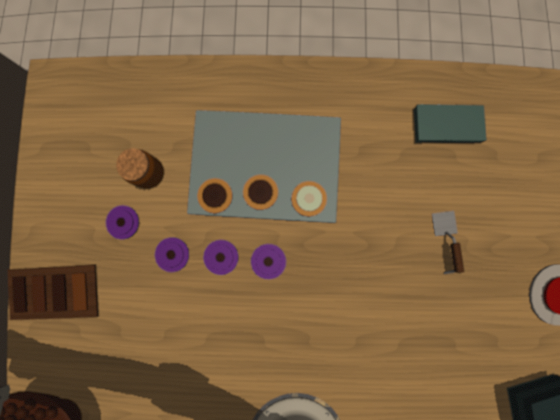

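View pics/side0.png

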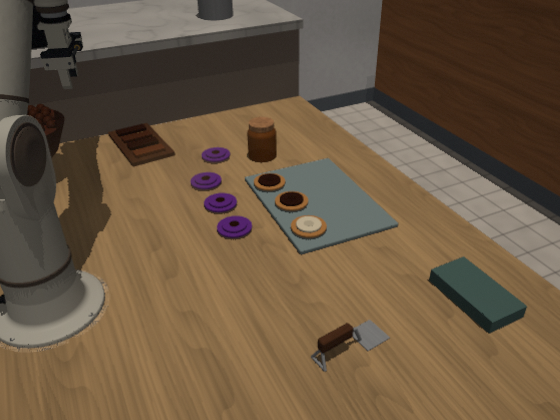

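The top view (up = +x, left = +y) shows the dark biscuits at (214,195) and (260,191), and the white one at (309,198), at the right end of the row. The spatula blade is at (445,223) and its handle at (457,258). The purple decoys sit below the row. Next I'll measure these.

```bash
cat > h.py <<'E'
from bench import manip, effector, viewer
import cv2,numpy as np
from scipy.spatial.transform import Rotation as R
def ray(name,px):
    c=viewer.get_calibration(name); f=210/np.tan(np.radians(c["vfov"]/2))
    K=np.array([[f,0,c["cx"]],[0,f,c["cy"]],[0,0,1]])
    u=cv2.undistortPoints(np.float64(px).reshape(-1,1,2),K,c["dist_coeffs"]).reshape(-1,2)
    return c["eye"],R.from_quat(c["attitude"]).apply(np.c_[u,np.ones(len(u))])
def plane(name,px,z):
    e,d=ray(name,px); return e+d*((z-e[2])/d[:,2])[:,None]
def blobs(mask,amin,roi=None):
    m=mask.astype(np.uint8)
    if roi: 
        k=np.zeros_like(m); x0,y0,x1,y1=roi; k[y0:y1,x0:x1]=1; m=m*k
    return [c for c in cv2.findContours(m,cv2.RETR_EXTERNAL,cv2.CHAIN_APPROX_NONE)[0] if cv2.contourArea(c)>amin]
E
python3 - <<'E'
from h import *
im=cv2.imread("pics/top0.png"); hsv=cv2.cvtColor(im,cv2.COLOR_BGR2HSV)
for p in [(214,183),(309,184),(309,198),(320,150),(445,223),(457,258),(457,250),(430,240),(470,200),(480,260)]: print(p,hsv[p[1],p[0]])
H,S,V=[hsv[...,i].astype(int) for i in range(3)]
# biscuits: non-slab pixels inside slab roi
slab=blobs((H>60)&(H<115)&(S<80)&(V>60),3000,(150,90,370,240))
for c in slab:
    pts=cv2.boxPoints(cv2.minAreaRect(c)); w=plane("top",pts,.012); print("slab",w.round(3).tolist(),np.linalg.norm(np.diff(w,axis=0),axis=1))
for c in blobs((H<22)&(S>150)&(V>120),100,(192,170,338,218)):
    w=plane("top",cv2.convexHull(c).reshape(-1,2),.0205); (x,y),r=cv2.minEnclosingCircle(np.float32(w[:,:2])); print("bis",x,y,r,cv2.contourArea(c))
z=cv2.resize(im[200:285,420:480],None,fx=7,fy=7,interpolation=cv2.INTER_CUBIC); cv2.imwrite("pics/zt.png",z)
E
```

```text
(214, 183) [ 14 167  96]
(309, 184) [ 16 160 167]
(309, 198) [ 18  73 174]
(320, 150) [ 50  19 120]
(445, 223) [ 18  27 125]
(457, 258) [ 13 178  70]
(457, 250) [ 13 165  74]
(430, 240) [ 16 135 142]
(470, 200) [ 17 136 150]
(480, 260) [ 17 136 133]
bis 0.5783511400222778 -0.012984635308384895 0.04024343192577362 834.0
bis 0.580655038356781 0.21214567124843597 0.040556348860263824 828.0
bis 0.5914959907531738 0.10296928137540817 0.0400262288749218 823.0
```

View pics/zt.png

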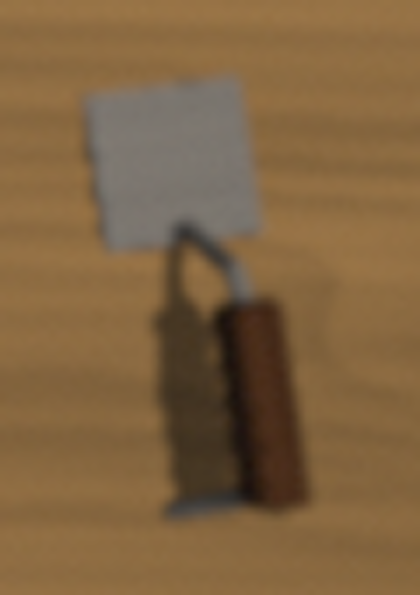

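The crop shows the blade corners clearly. The handle's top is centred near crop (264,402), with its long edges tilted about 8° like the blade's.

Run:
```python
from h import *
im=cv2.imread("pics/top0.png"); hsv=cv2.cvtColor(im,cv2.COLOR_BGR2HSV); H,S,V=[hsv[...,i].astype(int) for i in range(3)]
c=max(blobs((S<80)&(V>90),100,(420,200,480,285)),key=cv2.contourArea)
b=plane("top",cv2.boxPoints(cv2.minAreaRect(c)),.002); print("blade",b.round(4).tolist(),np.linalg.norm(np.diff(b,axis=0),axis=1))
c=max(blobs((S>140)&(V<95)&(H<16),40,(448,238,480,285)),key=cv2.contourArea)
h=plane("top",cv2.boxPoints(cv2.minAreaRect(c)),.056); print("handle",h.round(4).tolist(),np.linalg.norm(np.diff(h,axis=0),axis=1))
bc,hc=b.mean(0),h.mean(0); v=(bc-hc)[:2]; print(bc,hc,np.linalg.norm(v),np.degrees(np.arctan2(v[1],v[0])))
s=cv2.imread("pics/side0.png");hsv=cv2.cvtColor(s,cv2.COLOR_BGR2HSV);H,S,V=[hsv[...,i].astype(int) for i in range(3)]
c=max(blobs((V<95)&(S>110),40,(312,318,360,358)),key=cv2.contourArea); (px,_,_)=cv2.minAreaRect(c)
print("side handle ctr",px,cv2.contourArea(c),plane("side",[px],.046))
ct=max(blobs((S<80)&(V>90),40,(345,310,400,355)),key=cv2.contourArea); print("side blade",plane("side",[cv2.minAreaRect(ct)[0]],.002))
c=max(blobs((S<110)&(V>150),40,(285,205,335,245)),key=cv2.contourArea); print("side white ctr",plane("side",[cv2.minAreaRect(c)[0]],.029))
# feasibility: tool tilt tests
def Q(psi,pitch): # spatula heading psi, tool lean: pitch>0 nose-down
    return (R.from_euler('z',psi)*R.from_euler('y',pitch)*R.from_euler('x',np.pi)).as_quat()
print(R.from_quat(manip.current_tcp_rot()).as_matrix().round(2).tolist())
for psi in (0,20,30):
  for p in (-30,-15,0,20,40,60,75,90):
    t=np.radians(psi)
    row=[]
    for d in (.14,.10,.06):
      for z in (.05,.10,.16):
        pos=np.array([.578,-.013,z])-d*np.array([np.cos(t),np.sin(t),0])
        row.append(int(any(manip.solve_ik(pos,(R.from_quat(Q(t,np.radians(p)))*R.from_euler('z',a)).as_quat()) is not None for a in (0,np.pi))))
    print(psi,p,row)
```

```text
blade [[0.5526, -0.3139, 0.002], [0.561, -0.3707, 0.002], [0.485, -0.3803, 0.002], [0.4769, -0.3237, 0.002]] [0.05743212 0.07662618 0.0571616 ]
handle [[0.4783, -0.3392, 0.056], [0.4818, -0.3604, 0.056], [0.4162, -0.3709, 0.056], [0.4128, -0.3497, 0.056]] [0.02150354 0.06645724 0.02145194]
[ 0.51885129 -0.34712521  0.002     ] [ 0.4472665  -0.35502896  0.056     ] 0.07201979794228223 6.300563922814821
side handle ctr (337.16748046875, 341.5252380371094) 725.0 [[ 0.44667951 -0.36813495  0.046     ]]
side blade [[ 0.53470202 -0.34491134  0.002     ]]
side white ctr [[ 0.57990936 -0.01272732  0.029     ]]
[[-0.96, 0.27, -0.0], [0.27, 0.96, -0.0], [0.0, -0.0, -1.0]]
0 -30 [0, 0, 0, 0, 0, 0, 0, 0, 1]
0 -15 [1, 1, 1, 1, 1, 1, 1, 1, 1]
0 0 [1, 1, 1, 1, 1, 1, 1, 1, 1]
0 20 [1, 1, 1, 1, 1, 1, 1, 1, 1]
0 40 [1, 1, 1, 1, 1, 1, 1, 1, 1]
0 60 [1, 1, 1, 1, 1, 1, 1, 1, 0]
0 75 [0, 0, 0, 0, 0, 0, 0, 0, 0]
0 90 [0, 0, 0, 0, 0, 0, 0, 0, 0]
20 -30 [0, 0, 0, 0, 0, 1, 1, 1, 1]
20 -15 [1, 1, 1, 1, 1, 1, 1, 1, 1]
20 0 [1, 1, 1, 1, 1, 1, 1, 1, 1]
20 20 [1, 1, 1, 1, 1, 1, 1, 1, 1]
20 40 [1, 1, 1, 1, 1, 1, 1, 1, 1]
20 60 [1, 1, 1, 1, 1, 1, 1, 1, 1]
20 75 [1, 1, 0, 0, 0, 0, 0, 0, 0]
20 90 [0, 0, 0, 0, 0, 0, 0, 0, 0]
30 -30 [1, 1, 1, 1, 1, 1, 1, 1, 1]
30 -15 [1, 1, 1, 1, 1, 1, 1, 1, 1]
30 0 [1, 1, 1, 1, 1, 1, 1, 1, 1]
30 20 [1, 1, 1, 1, 1, 1, 1, 1, 1]
30 40 [1, 1, 1, 1, 1, 1, 1, 1, 1]
30 60 [1, 1, 1, 1, 1, 1, 1, 1, 1]
30 75 [1, 1, 1, 1, 1, 1, 0, 0, 0]
30 90 [0, 0, 0, 0, 0, 0, 0, 0, 0]
```

```bash
cat >> h.py <<'E'
S0=np.array([.4475,-.357,0.]); PSI0=np.radians(8.3); TC=np.array([0,0,.045-manip.grip_depth])  # TCP in spatula frame
FLIP=R.from_euler('z',np.pi)
def tcp(origin,psi,pitch=0):
    r=R.from_euler('z',psi)*R.from_euler('y',pitch)
    return np.asarray(origin)+r.apply(TC),(r*R.from_euler('x',np.pi)*FLIP).as_quat()
TIP=np.array([.110,0,0])
def tcp_tip(tip,psi,pitch=0):
    r=R.from_euler('z',psi)*R.from_euler('y',pitch)
    return tcp(np.asarray(tip)-r.apply(TIP),psi,pitch)
E
python3 - <<'E'
from h import *
for o,ps,p in [(S0,PSI0,0),(S0+[0,0,.15],PSI0,0),((.4,-.013,.014),0,0),((.44,-.013,.014),0,0),((.5,-.013,.2),0,np.radians(55))]:
    q=manip.solve_ik(*tcp(o,ps,p)); print(None if q is None else np.round(q,2))
p,q=tcp(S0+[0,0,.12],PSI0); manip.move_pose(p,q); print(manip.current_clock())
im=viewer.get_image("wrist"); cv2.imwrite("pics/w1.png",im[...,::-1])
E
```

```text
[ 0.42  0.62  0.27  1.9  -0.25  0.66  2.56]
[ 1.13  0.46 -0.65  1.79  0.33  1.    2.07]
[ 0.04  0.36 -0.09  2.29  0.07  0.49  1.47]
[ 0.06  0.41 -0.11  2.2   0.08  0.53  1.46]
None
3.6583
```

View pics/w1.png

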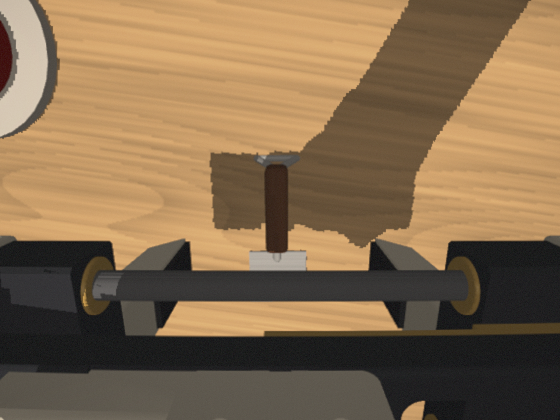

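The wrist view shows the handle centred between the fingers at column 276, aligned, spanning rows 165 to 252. Joint 7 is close to its limit in this orientation, so I'll use the half-turned grasp.

```bash
sed -i "s/^FLIP=.*/FLIP=R.identity()/" h.py
python3 - <<'E'
from h import *
w=plane("wrist",[(276.5,163),(276.5,252)],.055); print("handle ends",w.round(4).tolist(),w.mean(0))
p,q=tcp(S0+[0,0,.12],PSI0); manip.move_pose(p,q); print(manip.current_q().round(2),manip.current_clock())
for o,ps,t in [(S0,PSI0,0),((.4,-.013,.014),0,0),((.438,-.013,.014),0,0),((.5,-.013,.15),0,np.radians(45)),((.56,-.013,.17),0,np.radians(55))]:
    a=manip.solve_ik(*tcp(o,ps,t)); print(None if a is None else np.round(a,2))
im=viewer.get_image("wrist"); cv2.imwrite("pics/w2.png",im[...,::-1])
hsv=cv2.cvtColor(im,cv2.COLOR_RGB2HSV).astype(int)
for c in blobs((hsv[...,1]>110)&(hsv[...,2]<85)&(hsv[...,0]<20),300,(200,60,360,330)):
    b=cv2.boxPoints(cv2.minAreaRect(c)); print(b.round(0).tolist(), plane("wrist",b,.055).round(4).tolist())
E
```

```text
handle ends [[0.4107, -0.3643, 0.055], [0.4816, -0.3539, 0.055]] [ 0.44613909 -0.35908139  0.055     ]
[ 1.13  0.5  -0.65  1.82  0.37  0.94  2.04] 3.9583
[-0.15  0.98  1.13  1.91 -1.08  1.02  0.06]
[-1.05  0.94  1.35  2.32 -1.2   1.02 -0.48]
[-1.02  1.    1.35  2.23 -1.21  1.08 -0.51]
[-0.57  1.16  1.13  1.32 -0.61  1.95 -0.98]
None
[[265.0, 165.0], [288.0, 165.0], [288.0, 252.0], [265.0, 252.0]] [[0.4129, -0.3732, 0.055], [0.4103, -0.3561, 0.055], [0.4796, -0.3454, 0.055], [0.4823, -0.3637, 0.055]]
```

View pics/w2.png

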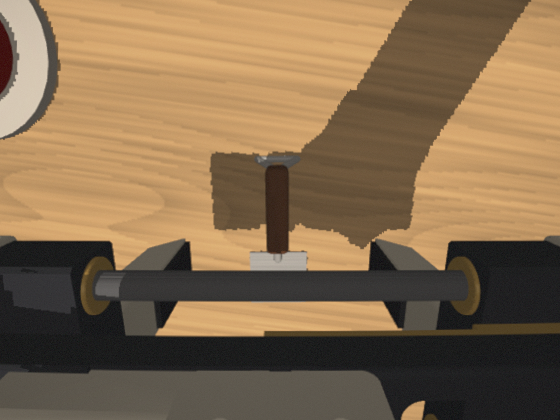

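Run:
```python
from h import *
import h
print(R.from_quat(manip.current_tcp_rot()).as_matrix().round(2).tolist())
for F in (R.identity(),R.from_euler('z',np.pi)):
  h.FLIP=F
  for o,ps,t in [(S0,PSI0,0),((.4,-.013,.1),0,0),((.4,-.013,.014),0,0),((.438,-.013,.014),0,0),((.46,-.013,.06),0,.35),((.5,-.013,.1),0,.7),((.53,-.013,.15),0,.87),((.56,-.013,.15),0,.87),((.58,-.013,.17),0,.7)]:
    a=manip.solve_ik(*tcp(o,ps,t)); print(None if a is None else np.round(a,2))
```

```text
[[-0.99, -0.14, 0.0], [-0.14, 0.99, -0.0], [-0.0, -0.0, -1.0]]
[-0.15  0.98  1.13  1.91 -1.08  1.02  0.06]
[-1.14  0.53  1.37  2.27 -0.7   0.89 -0.88]
[-1.05  0.94  1.35  2.32 -1.2   1.02 -0.48]
[-1.02  1.    1.35  2.23 -1.21  1.08 -0.51]
[-0.86  1.13  1.35  1.85 -0.92  1.49 -0.74]
[-0.66  1.33  1.35  1.41 -0.83  1.93 -0.83]
[-0.34  1.07  0.68  1.13 -0.38  1.97 -1.24]
[-0.22  1.07  0.46  1.   -0.27  2.01 -1.37]
[-0.42  1.08  0.9   1.09 -0.53  1.95 -1.17]
[ 1.05  0.67 -0.55  1.87  0.5   0.74  1.93]
[ 0.72  0.27 -0.83  2.22  0.29  0.76  1.26]
[ 0.55  0.45 -0.67  2.27  0.52  0.57  1.05]
[ 0.52  0.49 -0.64  2.19  0.51  0.61  1.07]
[ 0.45  0.66 -0.63  1.81  0.35  1.16  1.22]
[ 0.31  0.91 -0.55  1.37  0.29  1.67  1.28]
[ 0.24  1.03 -0.51  1.1   0.26  1.97  1.31]
[ 0.08  1.04 -0.21  0.98  0.1   2.    1.46]
[ 0.24  0.97 -0.55  1.06  0.3   1.91  1.31]
```

The flipped orientation gives a continuous, comfortable joint path, so I'll go back to it and grasp.

```bash
sed -i "s/^FLIP=.*/FLIP=R.from_euler('z',np.pi)/; s/^S0=np.array(\[.4475,-.357,0.\])/S0=np.array([.4465,-.3585,0.])/" h.py
python3 - <<'E'
from h import *
p,q=tcp(S0,PSI0)
manip.servo_line(p,q,vel=.12)
effector.close(f_grip=45)
print("gap",manip.current_finger_gap(),manip.current_gripper_force(),manip.current_tool_pos()-p, manip.current_clock())
p,q=tcp(S0+[0,0,.1],PSI0); manip.servo_line(p,q,vel=.15)
p,q=tcp((.40,-.013,.1),0); manip.move_pose(p,q)
print(manip.current_tool_pos()-p,manip.current_q().round(2),manip.current_finger_gap(),manip.current_force(),manip.current_clock())
p,q=tcp((.39,-.013,.03),0); manip.servo_line(p,q,vel=.15)
a=viewer.get_image("top");b=viewer.get_image("side")
cv2.imwrite("pics/top1.png",a[...,::-1]);cv2.imwrite("pics/side1.png",b[...,::-1]);print(manip.current_clock(),(manip.current_tool_pos()-p).round(4))
A=cv2.resize(a[150:270,240:360],None,fx=3.3,fy=3.3);B=cv2.resize(b[170:290,230:350],None,fx=3.3,fy=3.3)
cv2.imwrite("pics/m1.png",np.hstack([A,B])[...,::-1])
E
```

```text
gap 0.017722519864129396 44.99677240848541 [-4.61053962e-05 -2.88159913e-05 -3.06300889e-05] 6.3
[ 6.70931013e-04 -7.91392655e-04  2.19048306e-05] [ 0.71  0.26 -0.82  2.22  0.28  0.76  1.27] 0.017799405804572982 [ 0.06404187 -0.21342613 -1.19287172] 8.425
9.15 [ 0.0012 -0.0001  0.0008]
```

View pics/m1.png

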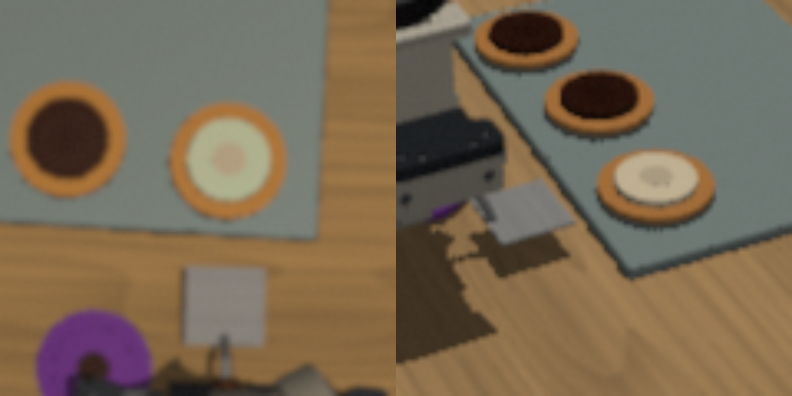

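The blade is level and square to the white biscuit, which is untouched. The blade's front edge is at top pixel row ~231, columns 296–320. I'll check that edge numerically, then insert.

Run:
```python
from h import *
e=plane("top",[(295.8,230.9),(320.3,230.9)],.032); print("front edge",e.round(4).tolist(),"expected x",.5+.0012)
f0=manip.current_force()
ph=np.radians(2.5)
p,q=tcp_tip((.505,-.013,.0135),0,ph); manip.servo_line(p,q,vel=.1)
manip.sleep(.2); f1=manip.current_force(); print((manip.current_tool_pos()-p).round(4),(f1-f0).round(2))
p,q=tcp_tip((.545,-.013,.0135),0,ph); manip.servo_line(p,q,vel=.06); manip.sleep(.2)
print((manip.current_tool_pos()-p).round(4),(manip.current_force()-f1).round(2),manip.current_clock())
a=viewer.get_image("top");b=viewer.get_image("side")
cv2.imwrite("pics/top2.png",a[...,::-1]);cv2.imwrite("pics/side2.png",b[...,::-1])
A=cv2.resize(a[150:270,240:360],None,fx=3.3,fy=3.3);B=cv2.resize(b[180:260,270:350],None,fx=4.95,fy=4.95)
cv2.imwrite("pics/m2.png",np.hstack([A,B])[...,::-1])
im=a;hsv=cv2.cvtColor(im,cv2.COLOR_RGB2HSV).astype(int);H,S,V=[hsv[...,i] for i in range(3)]
for c in blobs((S<90)&(V>150)&(H>15),150,(280,170,338,225)):
    print("white disc",plane("top",[cv2.minEnclosingCircle(c)[0]],.029).round(4),cv2.contourArea(c))
```

```text
front edge [[0.5002, 0.0155, 0.032], [0.5018, -0.0415, 0.032]] expected x 0.5012
[-0.0004 -0.0001  0.0004] [ 1.11  0.8  -1.46]
[-0.0004 -0.     -0.    ] [-0.29 -0.32  0.83] 10.65
white disc [[ 0.5784 -0.0133  0.029 ]] 463.5
```

View pics/m2.png

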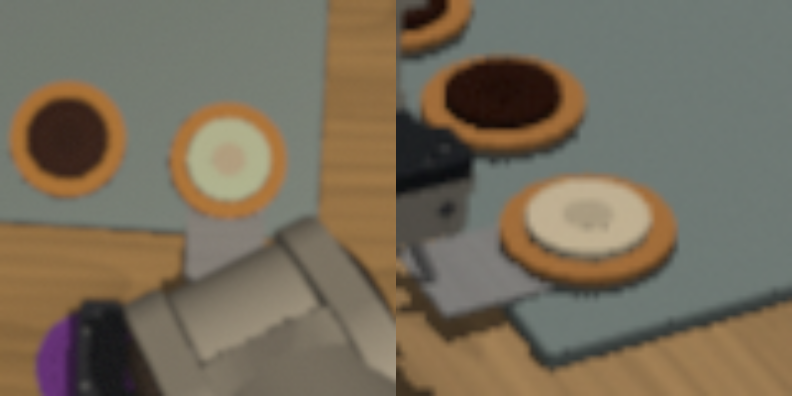

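The blade is under the near rim and the biscuit hasn't moved: (0.578, -0.013). Next I'll tip it along its pivot arc up to 50° and look.

```bash
cat >> h.py <<'E'
XC,YC=.5786,-.0133
def rot(v,t): return np.array([v[0]*np.cos(t)+v[1]*np.sin(t),-v[0]*np.sin(t)+v[1]*np.cos(t)])
T1=np.arctan2(6,12); P1=np.array([XC+.03,.012]); P2=P1+rot((.012,.006),T1)
def arc(th,off=0.):
    """tool pose with blade's top front edge in the wafer/disc corner of a biscuit tipped by th (deg)"""
    t=np.radians(th); c=P1+rot((-.06,.006),t) if t<T1 else P2+rot((-.072,0),t)
    ph=np.radians(np.clip(th-20,2.5,48)); r=R.from_euler('y',ph)
    return tcp(np.array([c[0]+off,YC,c[1]])-r.apply([.110,0,.002]),0,ph)
def snap(tag):
    a=viewer.get_image("top");b=viewer.get_image("side")
    cv2.imwrite(f"pics/{tag}t.png",a[...,::-1]);cv2.imwrite(f"pics/{tag}s.png",b[...,::-1])
    A=cv2.resize(a[100:240,230:370],None,fx=2.8,fy=2.8);B=cv2.resize(b[140:260,260:380],None,fx=392/120,fy=392/120)
    return np.hstack([A,B])[...,::-1]
E
python3 - <<'E'
from h import *
print([manip.solve_ik(*arc(t)) is not None for t in range(0,100,10)], manip.solve_ik(*arc(95,.04)) is not None)
f0=manip.current_force()
for t in (0,8,16,24,32,40,50):
    p,q=arc(t,-.0005); manip.servo_line(p,q,vel=.05)
    print(t,(manip.current_tool_pos()-p).round(4),(manip.current_force()-f0).round(2))
cv2.imwrite("pics/m3.png",snap("a")); print(manip.current_clock(),manip.current_finger_gap())
E
```

```text
[True, True, True, True, True, True, True, True, True, True] False
0 [ 0.0005 -0.      0.0002] [ 1.05 -0.98  0.5 ]
8 [ 0.0004 -0.      0.0004] [ 0.93 -0.82  0.06]
16 [ 0.0005 -0.      0.0004] [0.51 0.35 0.37]
24 [ 0.0002  0.     -0.0001] [ 0.56 -0.18 -0.4 ]
32 [-0.0008  0.0001 -0.0005] [ 1.01 -0.04 -0.54]
40 [-0.0007  0.0001 -0.0004] [-0.46 -0.93  0.22]
50 [-0.0005  0.     -0.0002] [ 0.95 -0.08 -0.54]
14.2167 0.017897821699942494
```

View pics/m3.png

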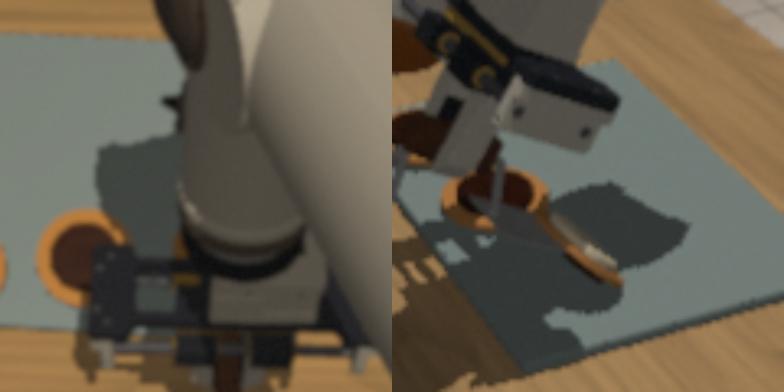

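The biscuit is tipped about 50° on the blade and pivoting on its far rim. Carrying on past upright.

Run:
```python
from h import *
def tipp(x,z,deg):
    ph=np.radians(deg); r=R.from_euler('y',ph); return tcp(np.array([x,YC,z])-r.apply([.110,0,.002]),0,ph)
seq=[arc(t,-.0005) for t in (60,70,80,88)]+[tipp(P2[0]+.012,.084,42),tipp(P2[0]+.03,.082,36)]
print(P2,[manip.solve_ik(*s) is not None for s in seq])
f0=manip.current_force()
for i,(p,q) in enumerate(seq):
    manip.servo_line(p,q,vel=.05 if i<4 else .06); print((manip.current_tool_pos()-p).round(4),(manip.current_force()-f0).round(2))
manip.sleep(.4)
cv2.imwrite("pics/m4.png",snap("b")); print(manip.current_clock(),manip.current_finger_gap())
```

```text
[0.62201641 0.012     ] [True, True, True, True, True, True]
[-0.0003  0.0001 -0.0001] [-0.44  0.32 -0.22]
[-0.0002  0.0001  0.    ] [-0.11  1.22  0.83]
[-0.      0.0001  0.0007] [-0.77  1.02  2.85]
[0.0001 0.0002 0.0013] [-1.92 -0.3   6.78]
[-0.0001 -0.0004  0.001 ] [ 0.95  0.87 -0.15]
[-0.0006 -0.0003 -0.0003] [ 0.27 -0.16 -0.65]
17.625 0.01800292905360194
```

View pics/m4.png

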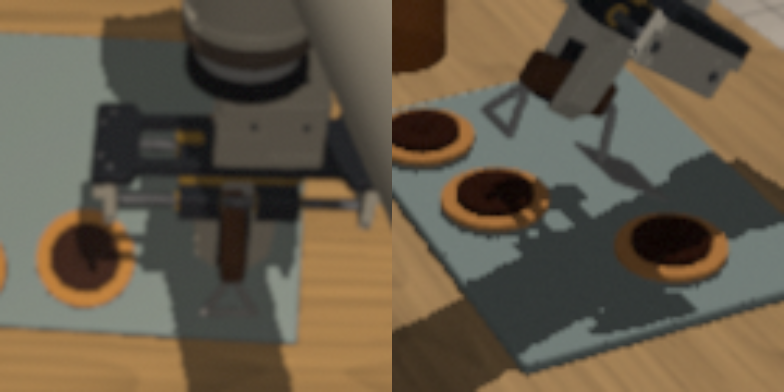

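The biscuit has fallen over and lies flat on the slab, dark side up (side crop 670,245). The neighbours are in place. Now I'll take the spatula back and check its pitch in the grip.

Run:
```python
from h import *
p=manip.current_tool_pos(); manip.servo_line(p+[-.03,0,.07],vel=.15)
manip.move_pose(*tcp(S0+[0,0,.15],PSI0))
manip.servo_line(*tcp(S0+[0,0,.03],PSI0),vel=.12); manip.sleep(.2)
a=viewer.get_image("top");b=viewer.get_image("side");print(manip.current_clock())
A=cv2.resize(a[110:270,180:345],(400,388));B=cv2.resize(b[280:377,300:400],(400,388),interpolation=cv2.INTER_CUBIC)
cv2.imwrite("pics/m5.png",np.hstack([A,B])[...,::-1]); cv2.imwrite("pics/c_s.png",b[...,::-1])
```

```text
21.1083
```

View pics/m5.png

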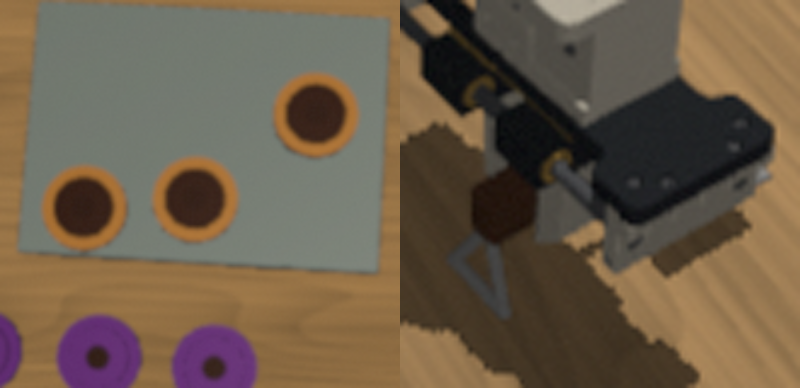

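All three biscuits lie dark side up on the slab and the two neighbours are in place. The blade is hidden behind the gripper, so I'll lower in small steps, watch the contact force, then release.

Run:
```python
from h import *
u=plane("side",[(326.2,359.5),(313.8,345.5)],.03); print("foot",u.round(4).tolist(),"exp",[(S0+[0,0,.03]+R.from_euler('z',PSI0).apply([-.039,s*.021,0])).round(4).tolist() for s in(-1,1)])
manip.servo_line(*tcp(S0+[0,0,.012],PSI0),vel=.06); manip.sleep(.3)
f0=np.mean([manip.current_force() for _ in range(5)],0)
for z in (.009,.007,.005,.0035,.002,.001,.0003):
    manip.servo_line(*tcp(S0+[0,0,z],PSI0),vel=.03); manip.sleep(.15); d=manip.current_force()-f0; print(z,d.round(1))
    if d[2]>5: break
effector.open_jaws(); manip.sleep(.2)
p=manip.current_tool_pos(); manip.servo_line(p+[0,0,.15],vel=.12)
p,q=manip.current_q(),None; print(manip.current_clock())
p=p.copy(); p[0]+=.8; manip.movej(p); manip.sleep(.3)
a=viewer.get_image("top");b=viewer.get_image("side");print(manip.current_clock())
A=cv2.resize(a[195:285,410:500],(388,388));B=cv2.resize(b[290:380,300:400],(400,388),interpolation=cv2.INTER_CUBIC)
cv2.imwrite("pics/m6.png",np.hstack([A,B])[...,::-1])
hsv=cv2.cvtColor(a,cv2.COLOR_RGB2HSV).astype(int);H,S,V=[hsv[...,i] for i in range(3)]
for c in blobs((H<22)&(S>150)&(V>110),300,(192,115,338,218)):
    w=plane("top",cv2.convexHull(c).reshape(-1,2),.0205); print("bis",cv2.minEnclosingCircle(np.float32(w[:,:2])))
```

```text
foot [[0.4173, -0.3826, 0.03], [0.4131, -0.3458, 0.03]] exp [[0.4109, -0.3849, 0.03], [0.4049, -0.3433, 0.03]]
0.009 [ 0.6 -1.4 -1.5]
0.007 [-0.5 -0.  -0.2]
0.005 [-0.3 -0.6 -0.7]
0.0035 [ 0.2 -0.4  0.1]
0.002 [ 0.3 -0.6 -0.9]
0.001 [ 0.3 -0.5  1.3]
0.0003 [-0.5  1.3  6.8]
27.5
29.5333
bis ((0.5803160071372986, 0.21202243864536285), 0.04040631651878357)
bis ((0.5913839340209961, 0.10284297913312912), 0.03994261100888252)
bis ((0.6787053346633911, -0.013347177766263485), 0.04058566316962242)
```

View pics/m6.png

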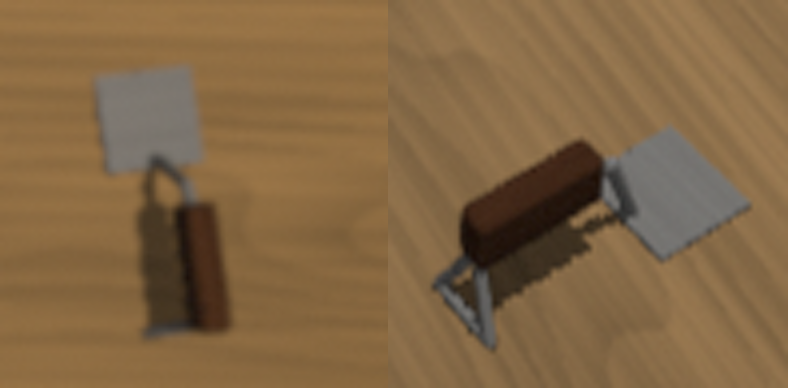

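The spatula stands level and free on the counter. The turned biscuit lies flat at (0.679, -0.013), and the other two moved less than 1 mm.

```bash
python3 -c "
from h import *
print(manip.hand_in())"
```

```text
the job is handed in; nothing more can be done
None
```

The job is handed in, with no verdict returned: the white-up biscuit was turned with the blade and now lies dark side up on the slab, the other two moved less than 1 mm, and the spatula stands level and released on the counter (last clock reading 29.5 s).

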